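# Book in a media bottle and set its screw cap for the autoclave

### The job

Book the empty square media bottle in for sterilising: pick up the hand scanner, aim it squarely at the barcode label on the bottle's side from about ten centimetres, hold it steady there for a second, and lay it back flat on the bench. Then screw the bottle's cap down until it bottoms out and back it off a quarter turn so that it can vent, leaving the bottle seated in its carrier and everything else where it is. Finish still gripping the cap at that setting, so that a colleague can tape it: do not let go.

Things in the scene. Friction and masses are not known exactly. Their poses are not given: they have to be found in the camera images.
- scanner: cordless hand scanner, a grey bar with a black rubber nose, 125 mm long (x), 40 mm wide (y), 30 mm tall (z), 140 g, lying loose and flat on the bench. Origin: centre of its underside; x runs from its tail to the window in its nose, z up. The beam leaves the window along x; there is no trigger to press.
- window (a point): centre of the scanner's window: at x = 62.5, y = 0, z = 15 mm in the scanner's frame, same axes.
- bottle: empty 250 ml square glass media bottle, 260 g, 64 x 64 mm, sides upright to 96 mm, a shoulder that slopes in to 112 mm and a round neck of 39 mm up to 138 mm. It stands loose in one well of the carrier, with 1 mm of play each side, and its square shape keeps it from turning there by more than about 2 degrees either way. Origin: centre of its underside, 4 mm above the bench; z up along the cap's axis; the barcode label is on its -y side.
- label (a point): centre of the barcode label, a white sticker 46 mm wide and 34 mm tall with black upright bars, on the bottle's -y side: at x = 0, y = -32.5, z = 70 mm in the bottle's frame, same axes (the label faces along -y).
- cap: ribbed blue screw cap of the bottle, 54 mm in diameter and 25 mm tall, plain round, on its thread already; a short white bar moulded on its top points from the axis along the cap's x and turns with it. Origin: centre of its underside, 116.5 mm above the bottle's underside when screwed home; z up. It cannot come off the thread.
- cap_top (a point): centre of the cap's top face, 25 mm above the cap's origin: 145.5 mm above the bench when home.
- cap_turn (a joint): turn of the cap on its thread, rad: 0 = bottomed out (a firm stop), growing as the cap is unscrewed (counter-clockwise seen from above; clockwise closes). It starts between 2.2 and 4.0. The thread rises 4 mm a turn (0.64 mm a rad), turns against 0.1 N m of friction and stays where it is left.
- carrier: green plastic two-well bottle carrier, fixed on the bench, 144 mm (x) by 74 mm (y), 45 mm tall, walls and floor 4 mm, with a small lug at each end. Origin: centre of its underside. The bottle stands in the well at x = +35 mm, its axes along the carrier's; the well at x = -35 mm is empty.
- tape_roll: bystander, loose: roll of paper tape lying flat, 100 mm across, 19 mm tall. Origin: centre of its underside.
- round_bottle: bystander, loose: round amber bottle, 70 mm in diameter, 142 mm tall, with a similar blue cap. Origin: centre of its underside.
- microtube_rack: bystander, fixed: low rack of small tubes, 70 mm (x) by 210 mm (y), 48 mm tall with its tubes. Origin: centre of its underside.
- tube_rack: bystander, fixed: rack of red-capped tubes, 234 mm (x) by 58 mm (y), 106 mm tall. Origin: centre of its underside.
Mind the look-alikes: they are no part of the job. There is more than one size of the scanner; the job needs the smallest.

How it is judged:
By the outcome, as a careful person would: the job done as asked, in the order asked, and still so for the second after the job is handed in, while the arm keeps its last pose, push and grip.
It also fails if it takes over 67 s, if anything falls off the work surface, if the arm or the gripper's body presses on something with over 40 N, if the wrist force passes 120 N, or if a joint passes its speed limit or range.

### The arm

A 6-joint arm with a two-finger parallel gripper is mounted at the origin on the work surface. World frame = base frame: x ahead of the robot, y to its left, z up, the work surface at z = 0. Lengths are in m, angles in degrees, forces in N, time in s.
With the tool pointing down it reaches from about 0.3 to 0.75 m from the base axis. Payload 8.5 kg.
Tool frame: the origin (TCP) lies on the mounting face of the last link; the fingertips stand 173 mm ahead of it and the grasp point (between the pads) lies 155 mm ahead of it (env.tips_ahead is the distance from the TCP to the fingertips, in m); z points along the fingers, x is the direction in which the jaws open and shut, and the axes are right-handed (so a half turn about z gives the same grasp; the last joint's range is limited). The gripper opens to 85 mm and grips with 20 to 120 N. Pads are 22 mm wide; open, the fingers measure 114 mm over their backs; the gripper's body (76 mm by 85 mm) begins 54 mm behind the grasp point. The pads swing forward as they close: fully open they stand 13 mm farther back than shut.
Start: joints at [55.044, 21.807, 74.336, -0, 83.858, -12.336], TCP at [0.212, 0.508, 0.405] pointing down, gripper open.
Joint ranges: [-178.18, 178.18], [-50.72, 133.34], [12.68, 142.11], [-81.47, 261.47], [9.98, 163.14], [-165.26, 165.26]. Speed limits (degrees/s): [136.94, 136.94, 180, 180, 180, 180].

### API

Orientations are given as a 3x3 rotation matrix whose columns are the frame's x, y, z axes.
In Python, from rig import env gives the robot as it stands. The module is installed in compiled form; this text tells all that it offers.
- The arm moves only by the tool step_arm, never from a script. Its argument "increments" is a list of rows, each an object of numbers: "x", "y", "z": the shift along the tool's x, y, z in cm; "wx", "wy", "wz": the turn, a rotation vector about the tool's x, y, z in rad; "gripper": the finger opening in cm, from 0 to 8.54. A call has 1 to 20 rows; each row shifts and turns the commanded pose from where the row before left it, along the tool's axes as they then stand; what a row does not reach is not made up. A row lasts 1/10 s, in which the tool goes at most 50 mm and 8.59 degrees, less where a joint would pass 70% of its speed; a pose out of reach is approached as far as the arm can. A call with a gripper value outside its range is refused whole. The fingers move at their own pace and stop on an object; "newtons" is the grip in N (left out, the last holds). Time passes only in rows, so rows that do not move let the fingers close. It gives the time, the measured TCP pose, the force and the opening at its end, in the units of the state.
- env.observe(): the state, without advancing time (a new reading comes with each control period).
- env.get_image(name): name is "scene" or "top" or "wrist"; returns a dict with "color" (480x640x3 uint8, blue, green, red), "camera_matrix" (3x3 intrinsics, pixels), "rvec" (rotation vector, rad) and "tvec" (3), from world to camera coordinates, as OpenCV has them. Camera axes: x right, y down, z forward; pixel columns grow to the right and rows downward; lengths in m; the calibration is good to about 2 mm. A picture is of the moment at which its call begins. There is no depth.
- env.close_job(): hands the job in, once; it reports no verdict.
The state is a dict: "time_s": time; "q": joint angles; "qvel": joint speeds; "joint_efforts": joint torques, N m; "position": TCP position; "tool_rot": TCP orientation; "ft_force": force on the tool from outside, world axes, zero at the start; "wrist_torque": the same for the moment, N m; "grip_width": finger opening in m.
Only numpy, scipy, OpenCV 4.12 (cv2) and the standard library are available. Lean on these libraries where they do the work, as an engineer would, in place of code of your own. Each camera call takes 0.05 s, during which the arm holds its last target. There are 200 camera calls.

## Working session

There is one attempt and no reset: what is moved stays moved. The work goes in short steps, Python scripts to look and compute and a tool call to move; the robot and the scene stay as the last step left them, time stands still between calls to the robot, and variables do not carry over. Pictures are saved under pics/ and viewed, about 8 in all and at most 12, crops included, and the job is handed in when it is done.

Besides the shell and the picture viewer there is one more tool, called after ">>>" as a command line: name --argument value ..., lists and objects as JSON in quotes. step_arm: Moves the arm, as the interface text tells. Its arguments: {"type":"object","properties":{"increments":{"type":"array"},"newtons":{"type":"number"}},"required":["increments"]}

```bash
mkdir -p pics; cat > h.py <<'E'
import numpy as np, cv2
from rig import env
def grab(n):
    d=env.get_image(n); d['R']=cv2.Rodrigues(np.array(d['rvec'],float))[0]; d['t']=np.array(d['tvec'],float).ravel(); return d
def ray(d,p,z):
    u=cv2.undistortPoints(np.array(p,float).reshape(-1,1,2),np.array(d['camera_matrix']),None).reshape(-1,2)
    v=np.c_[u,np.ones(len(u))]@d['R']; c=-d['R'].T@d['t']
    return c+v*((z-c[2])/v[:,2])[:,None]
def proj(d,P):
    return cv2.projectPoints(np.array(P,float).reshape(-1,3),d['R'],d['t'],np.array(d['camera_matrix']),None)[0].reshape(-1,2)
E
python3 - <<'E'
from h import *
import pickle
D={n:grab(n) for n in('scene','top')}
pickle.dump(D,open('d0.pkl','wb'))
for n in D: cv2.imwrite(f'pics/{n}0.png',D[n]['color']); print(n,-D[n]['R'].T@D[n]['t'])
o=env.observe();print(o['time_s'],o['tool_rot'],o['ft_force'],o['grip_width'],env.tips_ahead)
E
```

```text
scene [ 0.92741915 -0.55858564  0.77269892]
top [0.35729847 0.10919545 1.20419502]
0.1 [[ 3.84643888e-01  9.23064754e-01 -7.34636468e-04]
 [ 9.23064192e-01 -3.84644493e-01 -1.05438250e-03]
 [-1.25583720e-03 -2.72554832e-04 -9.99999174e-01]] [ 0.32239253  0.71609141 -0.27905089] 0.08517938759524359 0.1734
```

View pics/scene0.png

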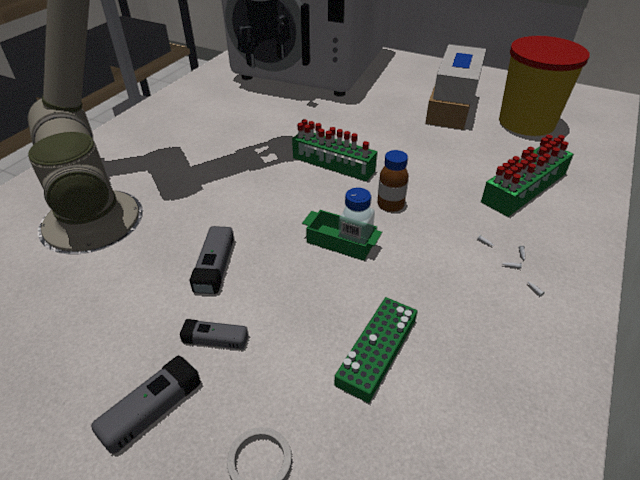

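View pics/top0.png

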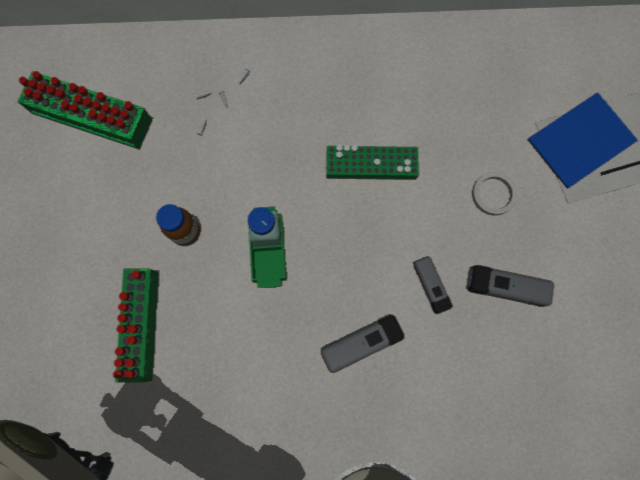

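The scanner candidates in top.png are (433,285), (510,285) and (362,343); the smallest is (433,285), with its black nose near (440,305). The cap candidates are (262,221), on the square bottle in the carrier, and (172,219), on the amber bottle; I want (262,221). I'll measure these and check one crop.

```bash
python3 - <<'E'
from h import *
import pickle
D=pickle.load(open('d0.pkl','rb')); d=D['top']; im=d['color']
g=im.max(2)
# scanners: dark vs bench
hsv=cv2.cvtColor(im,cv2.COLOR_BGR2HSV)
m=((g<125)&(hsv[...,1]<90)).astype(np.uint8)
n,l,s,c=cv2.connectedComponentsWithStats(m)
for i in range(1,n):
    if s[i,4]>400 and s[i,0]>300 and s[i,1]>240 and s[i,1]<340:
        cn=max(cv2.findContours((l==i).astype(np.uint8),0,1)[0],key=len)
        b=cv2.boxPoints(cv2.minAreaRect(cn)); w=ray(d,b,.02)
        print('scanner',s[i],c[i].round(1),b.round(1).tolist());print(w.round(4)[:,:2].tolist(),np.linalg.norm(w[0]-w[1]),np.linalg.norm(w[1]-w[2]))
# blue caps
for nme in('top','scene'):
    I=D[nme]['color'];h=cv2.cvtColor(I,cv2.COLOR_BGR2HSV)
    m=((h[...,0]>100)&(h[...,0]<125)&(h[...,1]>150)&(h[...,2]>50)).astype(np.uint8)
    n,l,s,c=cv2.connectedComponentsWithStats(m)
    for i in range(1,n):
        if s[i,4]>150: print(nme,'blue',s[i],c[i].round(1),ray(D[nme],[c[i]],.147).round(4))
    m=((h[...,0]>50)&(h[...,0]<85)&(h[...,1]>120)).astype(np.uint8)
    n,l,s,c=cv2.connectedComponentsWithStats(m)
    for i in range(1,n):
        if s[i,4]>300:
            cn=max(cv2.findContours((l==i).astype(np.uint8),0,1)[0],key=len);b=cv2.boxPoints(cv2.minAreaRect(cn))
            print(nme,'green',s[i],b.round(0).tolist(),ray(D[nme],b,.045)[:,:2].round(3).tolist())
a=cv2.resize(im[190:320,230:300],None,fx=4,fy=4,interpolation=2);b=cv2.resize(im[190:320,400:480],None,fx=4,fy=4,interpolation=2)
cv2.imwrite('pics/crop1.png',np.hstack([a,b]))
E
```

```text
scanner [ 412  256   42   59 1242] [432.1 284.9] [[410.0, 262.1000061035156], [430.20001220703125, 253.10000610351562], [454.20001220703125, 307.1000061035156], [434.0, 316.1000061035156]]
[[0.537, -0.1047], [0.5552, -0.1508], [0.4344, -0.1931], [0.4169, -0.1478]] 0.04959568002708434 0.12804556199045822
scanner [ 465  264   90   43 2507] [509.5 285.6] [[462.8999938964844, 290.8999938964844], [468.79998779296875, 262.1000061035156], [556.7000122070312, 280.0], [550.7999877929688, 308.79998779296875]]
[[0.4687, -0.2155], [0.5318, -0.2345], [0.4845, -0.4235], [0.4224, -0.4026]] 0.06590107488163154 0.1948036382622434
scanner [ 320  314   85   59 2507] [361.7 343. ] [[316.6000061035156, 348.1000061035156], [393.0, 310.6000061035156], [406.3999938964844, 337.8999938964844], [330.1000061035156, 375.3999938964844]]
[[0.3591, 0.1089], [0.4322, -0.0598], [0.3729, -0.0846], [0.3013, 0.0827]] 0.1838501626590892 0.06433141552153447
top blue [ 529   93  108   95 5221] [582.2 139.7] [[ 0.7591 -0.4568  0.147 ]]
top blue [157 205  26  26 533] [169.6 217.3] [[0.6275 0.3936 0.147 ]]
top blue [248 208  
[... 904 characters left out ...]
 [[0.6194 0.2037 0.147 ]]
scene green [ 292  133   85   48 1387] [[286.0, 157.0], [295.0, 127.0], [380.0, 152.0], [371.0, 182.0]] [[0.326, 0.401], [0.267, 0.552], [0.539, 0.541], [0.573, 0.401]]
scene green [ 481  151   92   65 1708] [[474.0, 191.0], [556.0, 132.0], [579.0, 164.0], [497.0, 223.0]] [[0.812, 0.483], [0.95, 0.871], [1.03, 0.723], [0.891, 0.384]]
scene green [ 303  210   79   50 1706] [[298.0, 240.0], [308.0, 206.0], [382.0, 228.0], [372.0, 262.0]] [[0.515, 0.126], [0.477, 0.243], [0.665, 0.249], [0.687, 0.137]]
scene green [ 335  298   82  104 2648] [[330.0, 383.0], [382.0, 291.0], [420.0, 312.0], [368.0, 404.0]] [[0.737, -0.158], [0.737, 0.073], [0.82, 0.055], [0.808, -0.165]]
```

View pics/crop1.png

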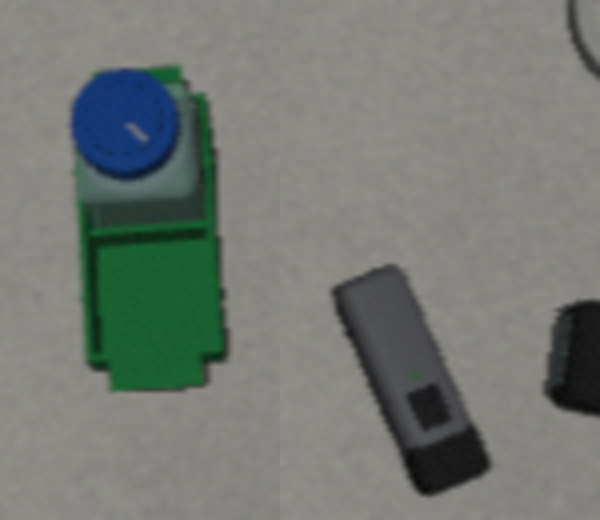

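The crop confirms both choices. The cap's white bar runs from about (127,122) to (147,140), so its heading is about -132°, which puts the cap about 225° open. The scanner's nose points towards the robot. First I'll move above the scanner.

>>> step_arm --increments '[{"wz": -0.148},{"wz": -0.148},{"wz": -0.148},{"wz": -0.148},{"wz": -0.146},{"x": -4.74,"y": 0.24},{"x": -4.74,"y": 0.24},{"x": -4.74,"y": 0.24},{"x": -4.74,"y": 0.24},{"x": -4.74,"y": 0.24},{"x": -4.74,"y": 0.24},{"x": -4.74,"y": 0.24},{"x": -4.74,"y": 0.24},{"x": -4.74,"y": 0.24},{"x": -4.74,"y": 0.24},{"x": -4.74,"y": 0.24},{"x": -4.74,"y": 0.24},{"x": -4.74,"y": 0.24},{"x": -4.74,"y": 0.24},{"x": -4.74,"y": 0.24}]'

```text
invalid input at $.increments[0]: expected keys x, y, z, wx, wy, wz, gripper
```

```bash
cat >> h.py <<'E'
def st():
    o=env.observe(); R=np.array(o['tool_rot'],float).reshape(3,3); p=np.array(o['position'])
    print('t',round(o['time_s'],2),'p',p.round(4),'head',round(np.degrees(np.arctan2(R[1,0],R[0,0])),2),'z',R[:,2].round(4),'q',np.round(o['q'],1),'F',np.round(o['ft_force'],1),'T',np.round(o['wrist_torque'],2),'w',round(o['grip_width'],4)); return p,R
def togo(target,head=None):
    """cm in tool axes (as they stand) to target, rad of wz to heading"""
    p,R=st(); print('shift cm',(R.T@(np.array(target)-p)*100).round(2))
    if head is not None:
        h=np.degrees(np.arctan2(R[1,0],R[0,0])); print('wz',np.radians(h-head).round(4))
E
python3 - <<'E'
from h import *
st()
d=grab('wrist'); cv2.imwrite('pics/w1.png',d['color']); im=d['color']
import pickle; pickle.dump(d,open('w1.pkl','wb'))
print(proj(d,[[.486,-.149,.03]]))
E
```

```text
t 0.1 p [0.2115 0.5077 0.4042] head 67.38 z [-7.0e-04 -1.1e-03 -1.0e+00] q [ 55.   21.8  74.4  -0.   83.9 -12.3] F [ 0.3  0.7 -0.3] T [0.03 0.01 0.03] w 0.0852
[[-14.24880342 544.66727704]]
```

View pics/w1.png

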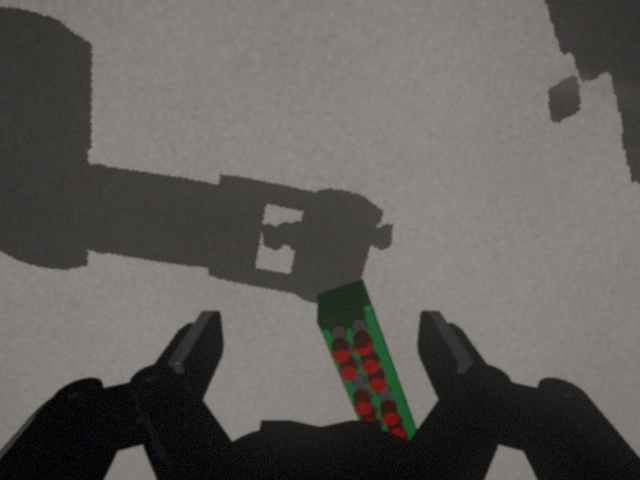

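The call was refused because every row needs all the keys, so the wrist view is still from the start pose (red tubes near (365,370), fingers along the bottom). I'll resend it in full.

>>> step_arm --increments '[{"x": 0,"y": 0,"z": 0,"wx": 0,"wy": 0,"wz": -0.148,"gripper": 8.5},{"x": 0,"y": 0,"z": 0,"wx": 0,"wy": 0,"wz": -0.148,"gripper": 8.5},{"x": 0,"y": 0,"z": 0,"wx": 0,"wy": 0,"wz": -0.148,"gripper": 8.5},{"x": 0,"y": 0,"z": 0,"wx": 0,"wy": 0,"wz": -0.148,"gripper": 8.5},{"x": 0,"y": 0,"z": 0,"wx": 0,"wy": 0,"wz": -0.146,"gripper": 8.5},{"x": -4.74,"y": 0.24,"z": 0,"wx": 0,"wy": 0,"wz": 0,"gripper": 8.5},{"x": -4.74,"y": 0.24,"z": 0,"wx": 0,"wy": 0,"wz": 0,"gripper": 8.5},{"x": -4.74,"y": 0.24,"z": 0,"wx": 0,"wy": 0,"wz": 0,"gripper": 8.5},{"x": -4.74,"y": 0.24,"z": 0,"wx": 0,"wy": 0,"wz": 0,"gripper": 8.5},{"x": -4.74,"y": 0.24,"z": 0,"wx": 0,"wy": 0,"wz": 0,"gripper": 8.5},{"x": -4.74,"y": 0.24,"z": 0,"wx": 0,"wy": 0,"wz": 0,"gripper": 8.5},{"x": -4.74,"y": 0.24,"z": 0,"wx": 0,"wy": 0,"wz": 0,"gripper": 8.5},{"x": -4.74,"y": 0.24,"z": 0,"wx": 0,"wy": 0,"wz": 0,"gripper": 8.5},{"x": -4.74,"y": 0.24,"z": 0,"wx": 0,"wy": 0,"wz": 0,"gripper": 8.5},{"x": -4.74,"y": 0.24,"z": 0,"wx": 0,"wy": 0,"wz": 0,"gripper": 8.5},{"x": -4.74,"y": 0.24,"z": 0,"wx": 0,"wy": 0,"wz": 0,"gripper": 8.5},{"x": -4.74,"y": 0.24,"z": 0,"wx": 0,"wy": 0,"wz": 0,"gripper": 8.5},{"x": -4.74,"y": 0.24,"z": 0,"wx": 0,"wy": 0,"wz": 0,"gripper": 8.5},{"x": -4.74,"y": 0.24,"z": 0,"wx": 0,"wy": 0,"wz": 0,"gripper": 8.5},{"x": -4.74,"y": 0.24,"z": 0,"wx": 0,"wy": 0,"wz": 0,"gripper": 8.5}]'

```text
time_s: 2.15
position: [0.485, -0.1518, 0.4046]
tool_rot: [[-0.336, 0.942, -0.0], [0.942, 0.336, 0.0], [0.0, -0.0, -1.0]]
ft_force: [0.9, 1.1, 0.1]
grip_width: 0.0853
```

```bash
python3 - <<'E'
from h import *
import pickle
st()
d=grab('wrist'); im=d['color'].copy(); pickle.dump(d,open('w1.pkl','wb'))
print(proj(d,[[.486,-.149,.03]]),-d['R'].T@d['t'])
g=im.max(2); print('levels',np.percentile(g,[2,10,25,50,90]))
cv2.imwrite('pics/w2.png',im)
E
```

```text
t 2.15 p [ 0.485  -0.1518  0.4046] head 109.64 z [-2.e-04  2.e-04 -1.e+00] q [ -30.7   17.6   80.8    0.    81.6 -140.4] F [0.9 1.1 0.1] T [-0.02 -0.04 -0.  ] w 0.0853
[[321.31235871 216.15571218]] [ 0.40904622 -0.17834437  0.37385818]
levels [ 12.  24.  63. 143. 153.]
```

View pics/w2.png

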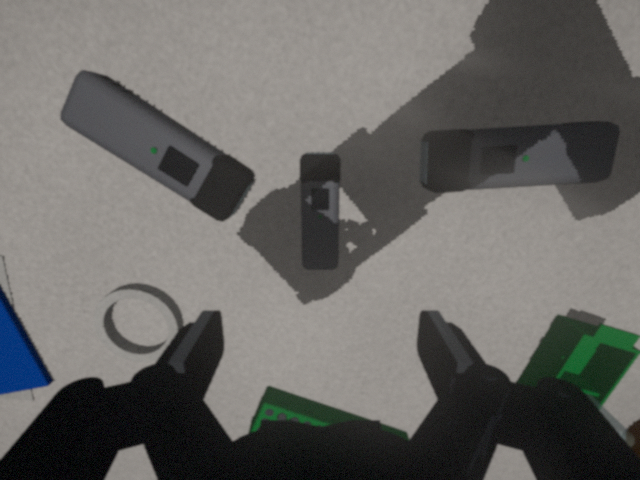

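The wrist view shows the small scanner upright at about (320,211), with its nose at the top (row 155) and its tail at row 268. Its sides are at columns 302 and 339. The larger scanners and the tape roll lie clear of it.

```bash
python3 - <<'E'
from h import *
import pickle
d=pickle.load(open('w1.pkl','rb')); g=d['color'].max(2).astype(int)
for r in (170,220,240,260): print(r,[ (c,g[r,c]) for c in list(range(296,306))+list(range(334,344))])
for c in(312,320,328): print(c,[(r,g[r,c]) for r in list(range(149,159))+list(range(262,274))])
for z in(.015,.03):
    w=ray(d,[[320.5,154],[320.5,269],[302,240],[339,240]],z)[:,:2]
    print(z,w.round(4).tolist(),np.linalg.norm(w[0]-w[1]),np.linalg.norm(w[2]-w[3]),'mid',((w[0]+w[1])/2).round(4),'head',np.degrees(np.arctan2(*(w[0]-w[1])[::-1])))
E
```

```text
170 [(296, np.int64(151)), (297, np.int64(149)), (298, np.int64(144)), (299, np.int64(120)), (300, np.int64(82)), (301, np.int64(52)), (302, np.int64(45)), (303, np.int64(46)), (304, np.int64(49)), (305, np.int64(48)), (334, np.int64(39)), (335, np.int64(39)), (336, np.int64(37)), (337, np.int64(43)), (338, np.int64(42)), (339, np.int64(46)), (340, np.int64(59)), (341, np.int64(71)), (342, np.int64(81)), (343, np.int64(80))]
220 [(296, np.int64(74)), (297, np.int64(74)), (298, np.int64(76)), (299, np.int64(74)), (300, np.int64(72)), (301, np.int64(61)), (302, np.int64(52)), (303, np.int64(48)), (304, np.int64(49)), (305, np.int64(47)), (334, np.int64(82)), (335, np.int64(82)), (336, np.int64(74)), (337, np.int64(73)), (338, np.int64(63)), (339, np.int64(74)), (340, np.int64(90)), (341, np.int64(89)), (342, np.int64(84)), (343, np.int64(85))]
240 [(296, np.int64(76)), (297, np.int64(73)), (298, np.int64(78)), (299, np.int64(74)), (300, np.int64(70)), (301, np.int64(61)), (302, np.int64(52)), (303, np.int64(47)), (304, np.int64(49)), (305, np.int64(48)), (334, np.int64(45)), (335, np.i
[... 1653 characters left out ...]
(89)), (154, np.int64(66)), (155, np.int64(51)), (156, np.int64(48)), (157, np.int64(48)), (158, np.int64(47)), (262, np.int64(48)), (263, np.int64(51)), (264, np.int64(52)), (265, np.int64(51)), (266, np.int64(48)), (267, np.int64(49)), (268, np.int64(51)), (269, np.int64(61)), (270, np.int64(74)), (271, np.int64(75)), (272, np.int64(81)), (273, np.int64(78))]
0.015 [[0.4286, -0.1704], [0.5476, -0.1278], [0.5219, -0.1587], [0.5082, -0.1202]] 0.12637577441990663 0.04084422651888403 mid [ 0.4881 -0.1491] head -160.3150468665405
0.03 [[0.4277, -0.1707], [0.5418, -0.1299], [0.5172, -0.1595], [0.504, -0.1227]] 0.12109336279700783 0.03913696879577978 mid [ 0.4848 -0.1503] head -160.31504686654054
```

>>> step_arm --increments '[{"x": 0.15,"y": 0.27,"z": 4,"wx": 0,"wy": 0,"wz": 0,"gripper": 8.5},{"x": 0,"y": 0,"z": 4,"wx": 0,"wy": 0,"wz": 0,"gripper": 8.5},{"x": 0,"y": 0,"z": 4,"wx": 0,"wy": 0,"wz": 0,"gripper": 8.5},{"x": 0,"y": 0,"z": 4,"wx": 0,"wy": 0,"wz": 0,"gripper": 8.5},{"x": 0,"y": 0,"z": 3,"wx": 0,"wy": 0,"wz": 0,"gripper": 8.5},{"x": 0,"y": 0,"z": 2,"wx": 0,"wy": 0,"wz": 0,"gripper": 8.5},{"x": 0,"y": 0,"z": 1,"wx": 0,"wy": 0,"wz": 0,"gripper": 8.5},{"x": 0,"y": 0,"z": 0.8,"wx": 0,"wy": 0,"wz": 0,"gripper": 8.5},{"x": 0,"y": 0,"z": 0,"wx": 0,"wy": 0,"wz": 0,"gripper": 3.5},{"x": 0,"y": 0,"z": 0,"wx": 0,"wy": 0,"wz": 0,"gripper": 3.5},{"x": 0,"y": 0,"z": 0,"wx": 0,"wy": 0,"wz": 0,"gripper": 3.5},{"x": 0,"y": 0,"z": 0,"wx": 0,"wy": 0,"wz": 0,"gripper": 3.5},{"x": 0,"y": 0,"z": 0,"wx": 0,"wy": 0,"wz": 0,"gripper": 3.5},{"x": 0,"y": 0,"z": 0,"wx": 0,"wy": 0,"wz": 0,"gripper": 3.5},{"x": 0,"y": 0,"z": 0,"wx": 0,"wy": 0,"wz": 0,"gripper": 3.5},{"x": 0,"y": 0,"z": 0,"wx": 0,"wy": 0,"wz": 0,"gripper": 3.5}]' --newtons 45

```text
time_s: 3.8
position: [0.487, -0.1476, 0.1778]
tool_rot: [[-0.337, 0.942, 0.002], [0.942, 0.337, -0.001], [-0.002, 0.002, -1.0]]
ft_force: [-2.0, -1.2, 6.7]
grip_width: 0.0394
```

```bash
python3 - <<'E'
from h import *
st()
E
```

```text
t 3.8 p [ 0.487  -0.1476  0.1778] head 109.67 z [ 0.0021 -0.0013 -1.    ] q [ -30.2   34.4   97.7   -0.    47.8 -139.9] F [-2.  -1.2  6.7] T [-0.01  0.05  0.  ] w 0.0394
```

Grip width is 39.4 mm, so the jaws are on the 40 mm sides. I'll lift it and, using the pictures I already have, triangulate the bottle.

>>> step_arm --increments '[{"x": 0,"y": 0,"z": -1,"wx": 0,"wy": 0,"wz": 0,"gripper": 3.5},{"x": 0,"y": 0,"z": -2,"wx": 0,"wy": 0,"wz": 0,"gripper": 3.5},{"x": 0,"y": 0,"z": -3,"wx": 0,"wy": 0,"wz": 0,"gripper": 3.5},{"x": 0,"y": 0,"z": -3,"wx": 0,"wy": 0,"wz": 0,"gripper": 3.5},{"x": 0,"y": 0,"z": -2,"wx": 0,"wy": 0,"wz": 0,"gripper": 3.5},{"x": 0,"y": 0,"z": -1,"wx": 0,"wy": 0,"wz": 0,"gripper": 3.5}]'

```text
time_s: 4.4
position: [0.4866, -0.1473, 0.299]
tool_rot: [[-0.337, 0.942, 0.003], [0.942, 0.337, -0.002], [-0.002, 0.002, -1.0]]
ft_force: [-0.9, -0.8, -0.7]
grip_width: 0.0391
```

```bash
python3 - <<'E'
from h import *
import pickle
st()
D=pickle.load(open('d0.pkl','rb'))
# cap mid rays
c={}
for n,box in(('top',(245,205,280,240)),('scene',(340,183,375,215))):
    I=D[n]['color'];h=cv2.cvtColor(I,cv2.COLOR_BGR2HSV)
    m=((h[...,0]>100)&(h[...,0]<128)&(h[...,1]>120)).astype(np.uint8); M=np.zeros_like(m);x0,y0,x1,y1=box;M[y0:y1,x0:x1]=m[y0:y1,x0:x1]
    cn=max(cv2.findContours(cv2.morphologyEx(M,cv2.MORPH_CLOSE,np.ones((3,3))),0,1)[0],key=len)
    mo=cv2.moments(cn);c[n]=(mo['m10']/mo['m00'],mo['m01']/mo['m00']); print(n,c[n],cv2.boundingRect(cn))
    for z in(.130,.1355,.142): print(z,ray(D[n],[c[n]],z).round(4))
P=[np.array(D[n]['camera_matrix'])@np.c_[D[n]['R'],D[n]['t']] for n in('top','scene')]
X=cv2.triangulatePoints(P[0],P[1],np.array(c['top']),np.array(c['scene']));print('tri',(X[:3]/X[3]).ravel())
# carrier edges in top: green
I=D['top']['color'];h=cv2.cvtColor(I,cv2.COLOR_BGR2HSV)
m=((h[...,0]>50)&(h[...,0]<85)&(h[...,1]>120))
R=[];L=[]
for r in range(236,276,2):
    cc=np.flatnonzero(m[r,240:300])+240; L.append((cc.min()-.5,r));R.append((cc.max()+.5,r))
for nm,e,z in(('L',L,.045),('R',R,.0)):
    w=ray(D['top'],e,z); f=np.polyfit(w[:,0],w[:,1],1); print(nm,'ang',np.degrees(np.arctan(f[0])),'y at .5,.6',np.polyval(f,[.5,.6]).round(4))
w=ray(D['top'],R,.045); f=np.polyfit(w[:,0],w[:,1],1); print('R.045',np.degrees(np.arctan(f[0])),np.polyval(f,[.5,.6]).round(4))
I=D['scene']['color'][175:270,290:395]
cv2.imwrite('pics/crop2.png',cv2.resize(np.hstack([I]),None,fx=6,fy=6,interpolation=2))
E
```

```text
t 4.4 p [ 0.4866 -0.1473  0.299 ] head 109.67 z [ 0.0026 -0.0015 -1.    ] q [ -30.2   23.8   90.5    0.    65.5 -139.9] F [-0.9 -0.8 -0.7] T [-0.    0.01 -0.03] w 0.0391
top (260.961038961039, 220.51113172541744) (248, 207, 27, 28)
0.13 [[0.6177 0.2121 0.13  ]]
0.1355 [[0.6164 0.2116 0.1355]]
0.142 [[0.6148 0.211  0.142 ]]
scene (357.55066079295153, 198.77826725403816) (345, 188, 26, 23)
0.13 [[0.6128 0.2196 0.13  ]]
0.1355 [[0.6155 0.2129 0.1355]]
0.142 [[0.6187 0.205  0.142 ]]
tri [0.61607488 0.21148507 0.13669181]
L ang -28.35428474770838 y at .5,.6 [0.2683 0.2143]
R ang 2.588310752362948 y at .5,.6 [0.1716 0.1762]
R.045 2.5883107523629247 [0.1696 0.1741]
```

View pics/crop2.png

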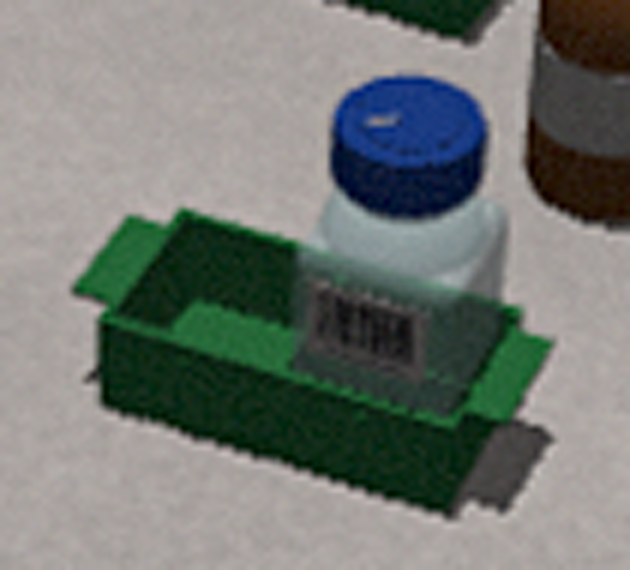

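The crop shows the label at crop (367,328), which is scene pixel (351,230), and the bar at crop (380,122). The cap is at (0.616, 0.2115) and the carrier heading is 2.6°, in agreement with the carrier edge. Next I'll turn and move to the standoff, still high.

>>> step_arm --increments '[{"x": 0,"y": 0,"z": 0,"wx": 0,"wy": 0,"wz": 0.09,"gripper": 3.5},{"x": 0,"y": 0,"z": 0,"wx": 0,"wy": 0,"wz": 0.149,"gripper": 3.5},{"x": 0,"y": 0,"z": 0,"wx": 0,"wy": 0,"wz": 0.149,"gripper": 3.5},{"x": 0,"y": 0,"z": 0,"wx": 0,"wy": 0,"wz": 0.149,"gripper": 3.5},{"x": 0,"y": 0,"z": 0,"wx": 0,"wy": 0,"wz": 0.149,"gripper": 3.5},{"x": 0,"y": 0,"z": 0,"wx": 0,"wy": 0,"wz": 0.149,"gripper": 3.5},{"x": 0,"y": 0,"z": 0,"wx": 0,"wy": 0,"wz": 0.149,"gripper": 3.5},{"x": 0,"y": 0,"z": 0,"wx": 0,"wy": 0,"wz": 0.149,"gripper": 3.5},{"x": 0,"y": 0,"z": 0,"wx": 0,"wy": 0,"wz": 0.149,"gripper": 3.5},{"x": 0,"y": 0,"z": 0,"wx": 0,"wy": 0,"wz": 0.149,"gripper": 3.5},{"x": 0,"y": 0,"z": 0,"wx": 0,"wy": 0,"wz": 0.149,"gripper": 3.5},{"x": 0,"y": 0,"z": 0,"wx": 0,"wy": 0,"wz": 0.149,"gripper": 3.5},{"x": 0,"y": 0,"z": 0,"wx": 0,"wy": 0,"wz": 0.14,"gripper": 3.5},{"x": 1.5,"y": -1.6,"z": 0,"wx": 0,"wy": 0,"wz": 0,"gripper": 3.5},{"x": 3,"y": -3.2,"z": 0,"wx": 0,"wy": 0,"wz": 0,"gripper": 3.5},{"x": 3,"y": -3.2,"z": 0,"wx": 0,"wy": 0,"wz": 0,"gripper": 3.5},{"x": 3,"y": -3.2,"z": 0,"wx": 0,"wy": 0,"wz": 0,"gripper": 3.5},{"x": 2.5,"y": -3,"z": 0,"wx": 0,"wy": 0,"wz": 0,"gripper": 3.5},{"x": 1.5,"y": -1.6,"z": 0,"wx": 0,"wy": 0,"wz": 0,"gripper": 3.5},{"x": 0,"y": 0,"z": 0,"wx": 0,"wy": 0,"wz": 0,"gripper": 3.5}]'

```text
time_s: 6.4
position: [0.6253, 0.0192, 0.2958]
tool_rot: [[0.999, 0.048, -0.001], [0.048, -0.999, 0.001], [-0.001, -0.001, -1.0]]
ft_force: [0.1, -0.0, -1.3]
grip_width: 0.0391
```

```bash
python3 - <<'E'
from h import *
import pickle
D=pickle.load(open('d0.pkl','rb'))
print('label proj scene',proj(D['scene'],[[.6175,.179,.074]]),'meas 351.2,229.7')
togo([.6249,.0167,.2368],2.6)
d=grab('wrist');pickle.dump(d,open('w3.pkl','wb'));cv2.imwrite('pics/w3.png',d['color'])
print(proj(d,[[.6175,.179,.074],[.622,.0791,.1362]]))
E
```

```text
label proj scene [[350.56776747 230.25312257]] meas 351.2,229.7
t 6.4 p [0.6253 0.0192 0.2958] head 2.76 z [-1.e-03  6.e-04 -1.e+00] q [ -9.1  34.5  71.    0.   74.6 -11.8] F [ 0.1 -0.  -1.3] T [-0.08  0.02  0.03] w 0.0391
shift cm [-0.05  0.26  5.9 ]
wz 0.0027
[[319.47041318 -45.92870681]
 [318.14272726 193.52544567]]
```

View pics/w3.png

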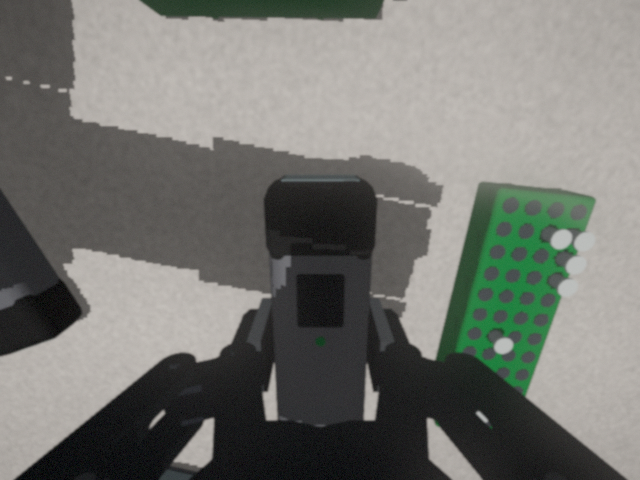

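The nose is centred at column 320 with its front edge at row 178 and its sides symmetric, and the carrier edge is level at row 17. So the scanner is square to the carrier. I'll correct the offset, lower it and hold.

>>> step_arm --increments '[{"x": 0,"y": 0.26,"z": 1,"wx": 0,"wy": 0,"wz": 0,"gripper": 3.5},{"x": -0.05,"y": 0,"z": 1.5,"wx": 0,"wy": 0,"wz": 0,"gripper": 3.5},{"x": 0,"y": 0,"z": 1.5,"wx": 0,"wy": 0,"wz": 0,"gripper": 3.5},{"x": 0,"y": 0,"z": 1,"wx": 0,"wy": 0,"wz": 0,"gripper": 3.5},{"x": 0,"y": 0,"z": 0.5,"wx": 0,"wy": 0,"wz": 0,"gripper": 3.5},{"x": 0,"y": 0,"z": 0.4,"wx": 0,"wy": 0,"wz": 0,"gripper": 3.5},{"x": 0,"y": 0,"z": 0,"wx": 0,"wy": 0,"wz": 0,"gripper": 3.5},{"x": 0,"y": 0,"z": 0,"wx": 0,"wy": 0,"wz": 0,"gripper": 3.5},{"x": 0,"y": 0,"z": 0,"wx": 0,"wy": 0,"wz": 0,"gripper": 3.5}]'

```text
time_s: 7.35
position: [0.6242, 0.0143, 0.2383]
tool_rot: [[0.999, 0.045, 0.001], [0.045, -0.999, -0.0], [0.001, 0.0, -1.0]]
ft_force: [0.2, 0.6, -0.9]
grip_width: 0.039
```

```bash
python3 - <<'E'
from h import *
import pickle
togo([.6249,.0167,.2368],2.6)
d=pickle.load(open('w3.pkl','rb'))
print('nose top edge pred w3',proj(d,[[.6223,.0816,.148],[.6223,.0816,.133]]),'meas edge row 177-183')
D=grab('scene');cv2.imwrite('pics/s4.png',cv2.resize(D['color'][150:330,250:450],None,fx=3.3,fy=3.3,interpolation=2))
print((proj(D,[[.622,.0791,.074],[.6249,.0167,.074],[.6277,-.0458,.089],[.6175,.179,.074]])-[250,150])*3.3)
E
```

```text
t 7.35 p [0.6242 0.0143 0.2383] head 2.58 z [ 1.e-03 -2.e-04 -1.e+00] q [ -9.5  37.9  75.   -0.   67.  -12.1] F [ 0.2  0.6 -0.9] T [ 0.   -0.03  0.04] w 0.039
shift cm [ 0.08 -0.23  0.15]
wz -0.0003
nose top edge pred w3 [[319.11121524 192.15625349]
 [319.27958152 185.70815303]] meas edge row 177-183
[[270.2911758  362.43899738]
 [227.62840649 430.32032507]
 [180.20796489 486.85947071]
 [331.87363265 264.83530448]]
```

View pics/s4.png

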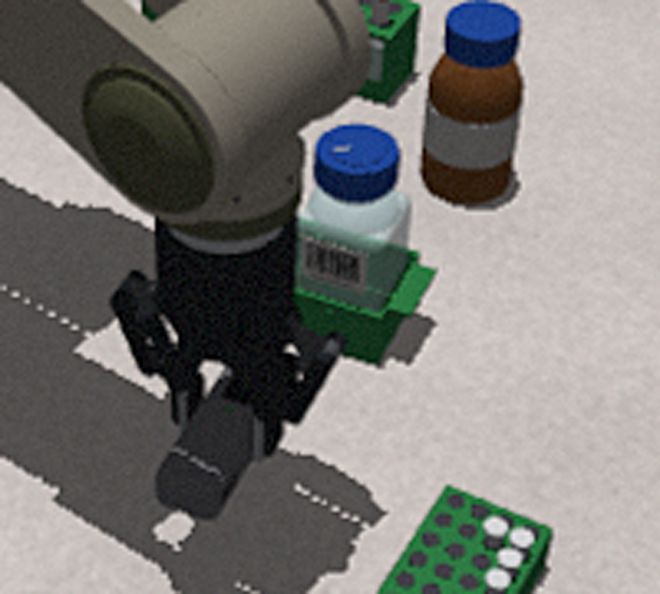

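The tail in the scene view (crop about (185,485)) sits slightly higher than expected, and the nose edge in the wrist view is a few rows off, so the scanner may be pitched. I'll check with predicted corner marks in both views.

```bash
python3 - <<'E'
from h import *
p,R=st()
o=p+np.array([0,0,-.1778]); X=-R[:,1];Y=R[:,0];Z=-R[:,2]
P=[o+a*.0625*X+b*.02*Y+c*.03*Z for a in(-1,1) for b in(-1,1) for c in(0,1)]
out=[]
for n,(x0,y0,x1,y1),f in(('scene',(285,255,345,315),7),('wrist',(210,130,430,430),1.4)):
    d=grab(n); a=cv2.resize(d['color'][y0:y1,x0:x1],None,fx=f,fy=f,interpolation=2); a=cv2.convertScaleAbs(a,alpha=1.8)
    q=(proj(d,P)-[x0,y0]+.5)*f; print(n,q.round(0).tolist())
    for i,k in enumerate(q): cv2.circle(a,tuple(int(v) for v in k),3,(0,0,255) if i%2==0 else (0,255,255),-1)
    out.append(a)
cv2.imwrite('pics/chk5.png',np.hstack(out)); print(out[0].shape)
E
```

```text
t 7.4 p [0.6242 0.0143 0.2382] head 2.58 z [ 9.e-04 -2.e-04 -1.e+00] q [ -9.5  37.9  75.   -0.   67.  -12.1] F [ 0.   0.1 -1.1] T [0.   0.01 0.03] w 0.0392
scene [[70.0, 352.0], [66.0, 279.0], [204.0, 401.0], [203.0, 327.0], [263.0, 55.0], [263.0, -19.0], [389.0, 95.0], [391.0, 21.0]]
wrist [[102.0, 396.0], [92.0, 468.0], [205.0, 396.0], [214.0, 468.0], [88.0, 71.0], [71.0, 87.0], [219.0, 71.0], [234.0, 87.0]]
(420, 420, 3)
```

View pics/chk5.png

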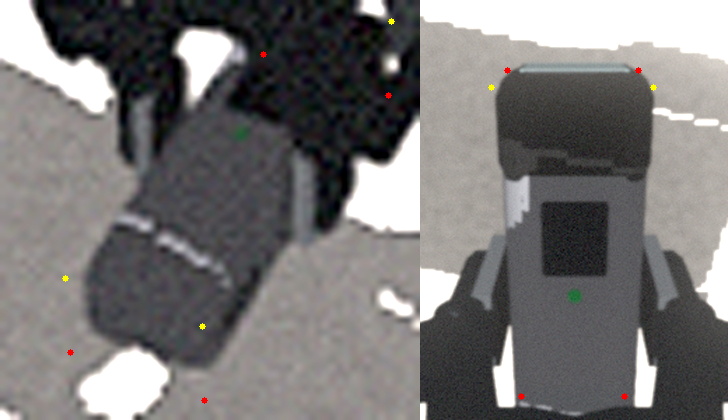

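In both views, the width ratio from nose to body is constant and the sides are symmetric about the marks. The tail outline in the scene is only inset by rounding and taper. So it is level, with the window about 97–102 mm from the label. I'll trim slightly and hold for 1.5 s.

>>> step_arm --increments '[{"x": 0.07,"y": 0,"z": 0.14,"wx": 0,"wy": 0,"wz": 0,"gripper": 3.5},{"x": 0,"y": 0,"z": 0,"wx": 0,"wy": 0,"wz": 0,"gripper": 3.5},{"x": 0,"y": 0,"z": 0,"wx": 0,"wy": 0,"wz": 0,"gripper": 3.5},{"x": 0,"y": 0,"z": 0,"wx": 0,"wy": 0,"wz": 0,"gripper": 3.5},{"x": 0,"y": 0,"z": 0,"wx": 0,"wy": 0,"wz": 0,"gripper": 3.5},{"x": 0,"y": 0,"z": 0,"wx": 0,"wy": 0,"wz": 0,"gripper": 3.5},{"x": 0,"y": 0,"z": 0,"wx": 0,"wy": 0,"wz": 0,"gripper": 3.5},{"x": 0,"y": 0,"z": 0,"wx": 0,"wy": 0,"wz": 0,"gripper": 3.5},{"x": 0,"y": 0,"z": 0,"wx": 0,"wy": 0,"wz": 0,"gripper": 3.5},{"x": 0,"y": 0,"z": 0,"wx": 0,"wy": 0,"wz": 0,"gripper": 3.5},{"x": 0,"y": 0,"z": 0,"wx": 0,"wy": 0,"wz": 0,"gripper": 3.5},{"x": 0,"y": 0,"z": 0,"wx": 0,"wy": 0,"wz": 0,"gripper": 3.5},{"x": 0,"y": 0,"z": 0,"wx": 0,"wy": 0,"wz": 0,"gripper": 3.5},{"x": 0,"y": 0,"z": 0,"wx": 0,"wy": 0,"wz": 0,"gripper": 3.5},{"x": 0,"y": 0,"z": 0,"wx": 0,"wy": 0,"wz": 0,"gripper": 3.5},{"x": 0,"y": 0,"z": 0,"wx": 0,"wy": 0,"wz": 0,"gripper": 3.5},{"x": 0,"y": 0,"z": 0,"wx": 0,"wy": 0,"wz": 0,"gripper": 3.5}]'

```text
time_s: 9.2
position: [0.6248, 0.0143, 0.2363]
tool_rot: [[0.999, 0.045, 0.0], [0.045, -0.999, -0.0], [0.0, 0.0, -1.0]]
ft_force: [-0.3, 0.5, -2.1]
grip_width: 0.0391
```

```bash
python3 - <<'E'
from h import *
togo([.4867,-.1474,.30],109.7)
E
```

```text
t 9.2 p [0.6248 0.0143 0.2363] head 2.58 z [ 0. -0. -1.] q [ -9.5  38.1  75.   -0.   66.9 -12.1] F [-0.3  0.5 -2.1] T [0.03 0.02 0.04] w 0.0391
shift cm [-14.52  15.54  -6.37]
wz -1.8697
```

>>> step_arm --increments '[{"x": 0,"y": 0,"z": -3,"wx": 0,"wy": 0,"wz": 0,"gripper": 3.5},{"x": 0,"y": 0,"z": -3.4,"wx": 0,"wy": 0,"wz": 0,"gripper": 3.5},{"x": -2.9,"y": 3.1,"z": 0,"wx": 0,"wy": 0,"wz": 0,"gripper": 3.5},{"x": -2.9,"y": 3.1,"z": 0,"wx": 0,"wy": 0,"wz": 0,"gripper": 3.5},{"x": -2.9,"y": 3.1,"z": 0,"wx": 0,"wy": 0,"wz": 0,"gripper": 3.5},{"x": -2.9,"y": 3.1,"z": 0,"wx": 0,"wy": 0,"wz": 0,"gripper": 3.5},{"x": -2.9,"y": 3.1,"z": 0,"wx": 0,"wy": 0,"wz": 0,"gripper": 3.5},{"x": 0,"y": 0,"z": 0,"wx": 0,"wy": 0,"wz": -0.144,"gripper": 3.5},{"x": 0,"y": 0,"z": 0,"wx": 0,"wy": 0,"wz": -0.144,"gripper": 3.5},{"x": 0,"y": 0,"z": 0,"wx": 0,"wy": 0,"wz": -0.144,"gripper": 3.5},{"x": 0,"y": 0,"z": 0,"wx": 0,"wy": 0,"wz": -0.144,"gripper": 3.5},{"x": 0,"y": 0,"z": 0,"wx": 0,"wy": 0,"wz": -0.144,"gripper": 3.5},{"x": 0,"y": 0,"z": 0,"wx": 0,"wy": 0,"wz": -0.144,"gripper": 3.5},{"x": 0,"y": 0,"z": 0,"wx": 0,"wy": 0,"wz": -0.144,"gripper": 3.5},{"x": 0,"y": 0,"z": 0,"wx": 0,"wy": 0,"wz": -0.144,"gripper": 3.5},{"x": 0,"y": 0,"z": 0,"wx": 0,"wy": 0,"wz": -0.144,"gripper": 3.5},{"x": 0,"y": 0,"z": 0,"wx": 0,"wy": 0,"wz": -0.144,"gripper": 3.5},{"x": 0,"y": 0,"z": 0,"wx": 0,"wy": 0,"wz": -0.144,"gripper": 3.5},{"x": 0,"y": 0,"z": 0,"wx": 0,"wy": 0,"wz": -0.144,"gripper": 3.5},{"x": 0,"y": 0,"z": 0,"wx": 0,"wy": 0,"wz": -0.142,"gripper": 3.5}]'

```text
time_s: 11.2
position: [0.4869, -0.147, 0.3004]
tool_rot: [[-0.343, 0.939, 0.0], [0.939, 0.343, -0.0], [-0.0, 0.0, -1.0]]
ft_force: [0.1, -0.8, -1.0]
grip_width: 0.0394
```

```bash
python3 - <<'E'
from h import *
togo([.4867,-.1474,.1778],109.7)
E
```

```text
t 11.2 p [ 0.4869 -0.147   0.3004] head 110.06 z [ 1.e-04 -1.e-04 -1.e+00] q [ -30.2   23.8   90.3   -0.    65.9 -140.2] F [ 0.1 -0.8 -1. ] T [-0.   -0.   -0.03] w 0.0394
shift cm [-0.03 -0.03 12.26]
wz 0.0063
```

>>> step_arm --increments '[{"x": 0,"y": 0,"z": 3,"wx": 0,"wy": 0,"wz": 0,"gripper": 3.5},{"x": 0,"y": 0,"z": 3.5,"wx": 0,"wy": 0,"wz": 0,"gripper": 3.5},{"x": 0,"y": 0,"z": 3,"wx": 0,"wy": 0,"wz": 0,"gripper": 3.5},{"x": 0,"y": 0,"z": 1.5,"wx": 0,"wy": 0,"wz": 0,"gripper": 3.5},{"x": 0,"y": 0,"z": 0.5,"wx": 0,"wy": 0,"wz": 0,"gripper": 3.5},{"x": 0,"y": 0,"z": 0.3,"wx": 0,"wy": 0,"wz": 0,"gripper": 3.5},{"x": 0,"y": 0,"z": 0.2,"wx": 0,"wy": 0,"wz": 0,"gripper": 3.5},{"x": 0,"y": 0,"z": 0.1,"wx": 0,"wy": 0,"wz": 0,"gripper": 3.5},{"x": 0,"y": 0,"z": 0.1,"wx": 0,"wy": 0,"wz": 0,"gripper": 3.5},{"x": 0,"y": 0,"z": 0,"wx": 0,"wy": 0,"wz": 0,"gripper": 3.5}]'

```text
time_s: 12.2
position: [0.4869, -0.147, 0.1786]
tool_rot: [[-0.337, 0.941, 0.001], [0.941, 0.337, -0.0], [-0.001, 0.0, -1.0]]
ft_force: [-0.7, 0.2, -1.6]
grip_width: 0.039
```

>>> step_arm --increments '[{"x": 0,"y": 0,"z": 0.05,"wx": 0,"wy": 0,"wz": 0,"gripper": 3.5},{"x": 0,"y": 0,"z": 0.04,"wx": 0,"wy": 0,"wz": 0,"gripper": 3.5},{"x": 0,"y": 0,"z": 0,"wx": 0,"wy": 0,"wz": 0,"gripper": 3.5}]'

```text
time_s: 12.5
position: [0.4869, -0.147, 0.1779]
tool_rot: [[-0.337, 0.941, 0.0], [0.941, 0.337, -0.0], [-0.0, 0.0, -1.0]]
ft_force: [-1.8, 1.3, 4.6]
grip_width: 0.0391
```

>>> step_arm --increments '[{"x": 0,"y": 0,"z": 0,"wx": 0,"wy": 0,"wz": 0,"gripper": 8.5},{"x": 0,"y": 0,"z": 0,"wx": 0,"wy": 0,"wz": 0,"gripper": 8.5},{"x": 0,"y": 0,"z": 0,"wx": 0,"wy": 0,"wz": 0,"gripper": 8.5},{"x": 0,"y": 0,"z": 0,"wx": 0,"wy": 0,"wz": 0,"gripper": 8.5},{"x": 0,"y": 0,"z": 0,"wx": 0,"wy": 0,"wz": 0,"gripper": 8.5},{"x": 0,"y": 0,"z": -1,"wx": 0,"wy": 0,"wz": 0,"gripper": 8.5},{"x": 0,"y": 0,"z": -4,"wx": 0,"wy": 0,"wz": 0,"gripper": 8.5},{"x": 0,"y": 0,"z": -5,"wx": 0,"wy": 0,"wz": 0,"gripper": 8.5},{"x": 0,"y": 0,"z": -5,"wx": 0,"wy": 0,"wz": 0,"gripper": 8.5},{"x": 0,"y": 0,"z": -5,"wx": 0,"wy": 0,"wz": 0,"gripper": 8.5},{"x": 0,"y": 0,"z": -2.2,"wx": 0,"wy": 0,"wz": 0,"gripper": 8.5},{"x": 0,"y": 0,"z": 0,"wx": 0,"wy": 0,"wz": -0.147,"gripper": 8.5},{"x": 0,"y": 0,"z": 0,"wx": 0,"wy": 0,"wz": -0.147,"gripper": 8.5},{"x": 0,"y": 0,"z": 0,"wx": 0,"wy": 0,"wz": -0.147,"gripper": 8.5},{"x": 0,"y": 0,"z": 0,"wx": 0,"wy": 0,"wz": -0.147,"gripper": 8.5}]'

```text
time_s: 14.0
position: [0.5032, -0.1111, 0.3986]
tool_rot: [[-0.767, 0.642, -0.012], [0.642, 0.766, -0.032], [-0.011, -0.032, -0.999]]
ft_force: [0.3, 0.0, -0.4]
grip_width: 0.0853
```

```bash
python3 - <<'E'
from h import *
togo([.616,.2115,.400],143.4)
d=grab('wrist');cv2.imwrite('pics/w6.png',d['color'])
g=d['color'].max(2)
m=(g<110).astype(np.uint8)
n,l,s,c=cv2.connectedComponentsWithStats(m)
for i in range(1,n):
    if s[i,4]>1500: print(s[i],c[i].round(0))
E
```

```text
t 14.0 p [ 0.5032 -0.1111  0.3986] head 140.09 z [-0.0122 -0.0319 -0.9994] q [ -25.3   18.6   80.3   -2.    80.9 -165.1] F [ 0.3  0.  -0.4] T [ 0.05 -0.04  0.01] w 0.0853
shift cm [12.05 31.96 -1.3 ]
wz -0.0577
[ 143    0  130  140 9627] [213.  64.]
[  234    96   406   237 54183] [466. 217.]
[    0   310   640   170 57253] [314. 422.]
```

Turning before translating ran joint 6 into its limit, so the tool is slightly tilted and shifted. Nothing was touched. I'll translate first and then right it.

>>> step_arm --increments '[{"x": 1.5,"y": 4,"z": -0.16,"wx": 0,"wy": 0,"wz": 0,"gripper": 8.5},{"x": 1.5,"y": 4,"z": -0.16,"wx": 0,"wy": 0,"wz": 0,"gripper": 8.5},{"x": 1.5,"y": 4,"z": -0.16,"wx": 0,"wy": 0,"wz": 0,"gripper": 8.5},{"x": 1.5,"y": 4,"z": -0.16,"wx": 0,"wy": 0,"wz": 0,"gripper": 8.5},{"x": 1.5,"y": 4,"z": -0.16,"wx": 0,"wy": 0,"wz": 0,"gripper": 8.5},{"x": 1.5,"y": 4,"z": -0.16,"wx": 0,"wy": 0,"wz": 0,"gripper": 8.5},{"x": 1.5,"y": 4,"z": -0.16,"wx": 0,"wy": 0,"wz": 0,"gripper": 8.5},{"x": 1.5,"y": 4,"z": -0.16,"wx": 0,"wy": 0,"wz": 0,"gripper": 8.5},{"x": 0,"y": 0,"z": 0,"wx": 0,"wy": 0,"wz": 0,"gripper": 8.5}]'

```text
time_s: 14.95
position: [0.6152, 0.2188, 0.3992]
tool_rot: [[-0.774, 0.633, -0.013], [0.633, 0.774, -0.029], [-0.009, -0.031, -0.999]]
ft_force: [-1.1, -0.2, -0.3]
grip_width: 0.0852
```

```bash
cat >> h.py <<'E'
def rot(head):
    from scipy.spatial.transform import Rotation as Q
    R=np.array(env.observe()['tool_rot'],float).reshape(3,3); a=np.radians(head); c,s=np.cos(a),np.sin(a)
    print('rotvec',Q.from_matrix(R.T@np.array([[c,s,0],[s,-c,0],[0,0,-1]])).as_rotvec().round(4))
E
python3 - <<'E'
from h import *
togo([.616,.2115,.400],143.4); rot(143.4)
E
```

```text
t 14.95 p [0.6152 0.2188 0.3992] head 140.75 z [-0.0127 -0.029  -0.9995] q [   9.4   32.9   56.2   -1.5   91.8 -131.4] F [-1.1 -0.2 -0.3] T [-0.01 -0.03  0.03] w 0.0852
shift cm [-0.53 -0.52 -0.06]
wz -0.0462
rotvec [-0.0307  0.0078 -0.0464]
```

>>> step_arm --increments '[{"x": 0,"y": 0,"z": 0,"wx": -0.031,"wy": 0.008,"wz": -0.046,"gripper": 8.5},{"x": -0.55,"y": -0.5,"z": 0,"wx": 0,"wy": 0,"wz": 0,"gripper": 8.5},{"x": 0,"y": 0,"z": 0,"wx": 0,"wy": 0,"wz": 0,"gripper": 8.5}]'

```text
time_s: 15.25
position: [0.6166, 0.2058, 0.3999]
tool_rot: [[-0.798, 0.602, 0.0], [0.602, 0.798, -0.002], [-0.001, -0.001, -1.0]]
ft_force: [0.3, 0.2, -0.2]
grip_width: 0.0854
```

```bash
python3 - <<'E'
from h import *
import pickle
togo([.616,.2115,.400],143.4); rot(143.4)
d=grab('wrist');t=grab('top');s=grab('scene');pickle.dump((d,t,s),open('w7.pkl','wb'))
print(proj(d,[[.616,.2115,.148]]))
a=d['color'][200:480,160:480]; b=t['color'][180:330,220:470]
cv2.imwrite('pics/w7.png',np.vstack([cv2.resize(a,(400,350)),cv2.resize(b,(400,240))]))
E
```

```text
t 15.25 p [0.6166 0.2058 0.3999] head 142.96 z [ 1.0e-04 -1.8e-03 -1.0e+00] q [ 8.100e+00  3.240e+01  5.710e+01 -1.000e-01  9.050e+01 -1.349e+02] F [ 0.3  0.2 -0.2] T [ 0.02 -0.01 -0.01] w 0.0854
shift cm [ 0.39  0.42 -0.01]
wz -0.0078
rotvec [-0.0014  0.0011 -0.0078]
[[325.61217164 260.65117816]]
```

View pics/w7.png

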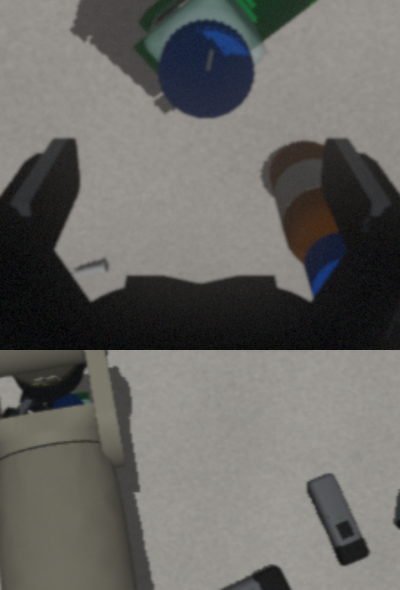

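The scanner is back in its place (lower panel). In the wrist view the cap's disc is at crop (207,68), with the bar pointing from there to (212,48). I'll measure both.

```bash
python3 - <<'E'
from h import *
import pickle
d,t,s=pickle.load(open('w7.pkl','rb')); I=d['color'];h=cv2.cvtColor(I,cv2.COLOR_BGR2HSV)
m=((h[...,0]>100)&(h[...,0]<128)&(h[...,1]>110)).astype(np.uint8); m[310:]=0
m=cv2.morphologyEx(m,cv2.MORPH_CLOSE,np.ones((9,9)))
cn=max(cv2.findContours(m,0,1)[0],key=len); e=cv2.fitEllipse(cv2.convexHull(cn)); print(e,cv2.boundingRect(cn))
for z in(.148,.14,.135): print(z,ray(d,[e[0]],z).round(4))
w=ray(d,cv2.convexHull(cn).reshape(-1,2),.148)[:,:2]; print(cv2.minEnclosingCircle(w.astype(np.float32)))
M=cv2.erode(m,np.ones((9,9)))>0
b=(M&(h[...,1]<130)); ys,xs=np.nonzero(b); print(len(xs),xs.min(),xs.max(),ys.min(),ys.max())
n,l,st_,c=cv2.connectedComponentsWithStats(b.astype(np.uint8)); k=1+np.argmax(st_[1:,4]); ys,xs=np.nonzero(l==k)
q=ray(d,np.c_[xs,ys],.148)[:,:2]; mu=q.mean(0); u,sv,vt=np.linalg.svd(q-mu); v=vt[0]; print(len(xs),mu,'len',np.ptp((q-mu)@v),'ang',np.degrees(np.arctan2(v[1],v[0])), 'pix mean',xs.mean(),ys.mean())
p0,R=None,None
for n,D in(('scene',s),):
    I=D['color'];h=cv2.cvtColor(I,cv2.COLOR_BGR2HSV);mm=((h[...,0]>100)&(h[...,0]<128)&(h[...,1]>120)).astype(np.uint8);mm[:180]=0;mm[220:]=0
    print('scene cap now',cv2.connectedComponentsWithStats(mm)[2:])
E
```

```text
((324.2453918457031, 253.5404815673828), (73.3728256225586, 74.31845092773438), 44.123172760009766) (287, 217, 75, 74)
0.148 [[0.6136 0.2067 0.148 ]]
0.14 [[0.6153 0.2091 0.14  ]]
0.135 [[0.6163 0.2105 0.135 ]]
((0.6140630841255188, 0.20732299983501434), 0.027124522253870964)
1444 292 356 223 285
1370 [0.61784434 0.21443391] len 0.04393960784862777 ang -27.998410309181043 pix mean 326.02919708029196 265.16934306569345
scene cap now (array([[     0,      0,    640,    480, 306729],
       [   345,    188,     26,     23,    471]], dtype=int32), array([[319.44159502, 239.56208575],
       [357.53503185, 199.06794055]]))
```

```bash
python3 - <<'E'
from h import *
import pickle
d,t,s=pickle.load(open('w7.pkl','rb')); I=d['color'].astype(int)
sub=I[230:262,312:342]; r=sub[...,2]; 
ys,xs=np.nonzero(r>r.max()*.6); xs=xs+312;ys=ys+230
print(r.max(),len(xs),xs.min(),xs.max(),ys.min(),ys.max())
k=ys>240
q=ray(d,np.c_[xs,ys],.1485)[:,:2]; mu=q.mean(0); v=np.linalg.svd(q-mu)[2][0]; print(mu.round(4),'len',np.ptp((q-mu)@v),'ang',np.degrees(np.arctan2(v[1],v[0])))
w=ray(d,[[324,254.4],[329.6,238.4]],.1485)[:,:2];e=w[1]-w[0];print('manual',np.degrees(np.arctan2(e[1],e[0])),np.linalg.norm(e))
togo([.6157,.2103,.400],143.4)
E
```

```text
68 77 324 330 239 256
[0.6094 0.2046] len 0.012432115279182402 ang 43.024920806004275
manual -145.05818598442482 0.012123949821862165
t 15.4 p [0.6165 0.2066 0.3997] head 143.01 z [ 2.0e-04 -1.2e-03 -1.0e+00] q [ 8.100e+00  3.240e+01  5.710e+01 -1.000e-01  9.050e+01 -1.349e+02] F [-0.7  0.1  0.1] T [ 0.03 -0.02 -0.01] w 0.085
shift cm [ 0.29  0.24 -0.03]
wz -0.0068
```

The bar reads -137° world, so the cap is about 220° open. The cap axis is at about (0.615, 0.210). I'll descend and grip it.

>>> step_arm --increments '[{"x": 0.3,"y": 0.2,"z": 0,"wx": 0,"wy": 0,"wz": 0,"gripper": 8.5},{"x": 0,"y": 0,"z": 2,"wx": 0,"wy": 0,"wz": 0,"gripper": 8.5},{"x": 0,"y": 0,"z": 3,"wx": 0,"wy": 0,"wz": 0,"gripper": 8.5},{"x": 0,"y": 0,"z": 2.5,"wx": 0,"wy": 0,"wz": 0,"gripper": 8.5},{"x": 0,"y": 0,"z": 1.5,"wx": 0,"wy": 0,"wz": 0,"gripper": 8.5},{"x": 0,"y": 0,"z": 1,"wx": 0,"wy": 0,"wz": 0,"gripper": 8.5},{"x": 0,"y": 0,"z": 0.6,"wx": 0,"wy": 0,"wz": 0,"gripper": 8.5},{"x": 0,"y": 0,"z": 0,"wx": 0,"wy": 0,"wz": 0,"gripper": 8.5},{"x": 0,"y": 0,"z": 0,"wx": 0,"wy": 0,"wz": 0,"gripper": 6.2},{"x": 0,"y": 0,"z": 0,"wx": 0,"wy": 0,"wz": 0,"gripper": 6.2},{"x": 0,"y": 0,"z": 0,"wx": 0,"wy": 0,"wz": 0,"gripper": 6.2},{"x": 0,"y": 0,"z": 0,"wx": 0,"wy": 0,"wz": 0,"gripper": 6.2}]' --newtons 20

```text
time_s: 16.6
position: [0.6154, 0.2106, 0.2938]
tool_rot: [[-0.8, 0.6, 0.001], [0.6, 0.8, -0.001], [-0.001, -0.0, -1.0]]
ft_force: [1.2, 0.5, 0.8]
grip_width: 0.0621
```

```bash
python3 - <<'E'
from h import *
togo([.615,.210,.294],143.4)
d=grab('wrist')
a=d['color'][130:480,120:520]; cv2.imwrite('pics/w8.png',cv2.convertScaleAbs(a,alpha=1.6))
E
```

```text
t 16.6 p [0.6154 0.2106 0.2938] head 143.1 z [ 9.e-04 -7.e-04 -1.e+00] q [ 8.500e+00  3.690e+01  6.650e+01 -1.000e-01  7.650e+01 -1.346e+02] F [1.2 0.5 0.8] T [0.02 0.01 0.01] w 0.0621
shift cm [-0.   -0.07 -0.02]
wz -0.0052
```

View pics/w8.png

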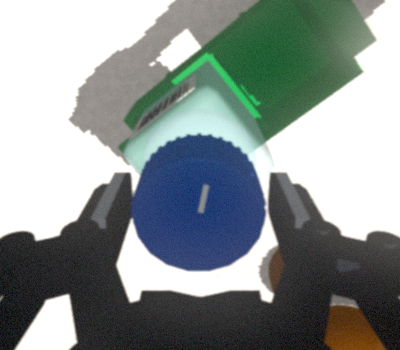

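The cap sits centred between the pads: its disc spans columns 132–266 against pads at 130 and 270, and the bar is at (203,198). I'll close on it.

>>> step_arm --increments '[{"x": 0,"y": 0,"z": 0,"wx": 0,"wy": 0,"wz": 0,"gripper": 5},{"x": 0,"y": 0,"z": 0,"wx": 0,"wy": 0,"wz": 0,"gripper": 5},{"x": 0,"y": 0,"z": 0,"wx": 0,"wy": 0,"wz": 0,"gripper": 5},{"x": 0,"y": 0,"z": 0,"wx": 0,"wy": 0,"wz": 0,"gripper": 5},{"x": 0,"y": 0,"z": 0,"wx": 0,"wy": 0,"wz": 0,"gripper": 5}]' --newtons 50

```text
time_s: 17.15
position: [0.6155, 0.2105, 0.2937]
tool_rot: [[-0.8, 0.601, 0.001], [0.601, 0.8, -0.001], [-0.001, 0.0, -1.0]]
ft_force: [0.7, -1.6, 4.1]
grip_width: 0.0528
```

```bash
python3 - <<'E'
from h import *
st()
E
```

```text
t 17.15 p [0.6155 0.2105 0.2937] head 143.09 z [ 1.1e-03 -8.0e-04 -1.0e+00] q [ 8.500e+00  3.690e+01  6.650e+01 -1.000e-01  7.650e+01 -1.346e+02] F [ 0.7 -1.6  4.1] T [-0.17 -0.12  0.02] w 0.0528
```

Gripped at 52.8 mm with low side force. Next I'll close the cap clockwise (+wz), following the thread down.

>>> step_arm --increments '[{"x": 0,"y": 0,"z": 0.006,"wx": 0,"wy": 0,"wz": 0.1,"gripper": 5},{"x": 0,"y": 0,"z": 0.006,"wx": 0,"wy": 0,"wz": 0.1,"gripper": 5},{"x": 0,"y": 0,"z": 0.006,"wx": 0,"wy": 0,"wz": 0.1,"gripper": 5},{"x": 0,"y": 0,"z": 0.006,"wx": 0,"wy": 0,"wz": 0.1,"gripper": 5},{"x": 0,"y": 0,"z": 0.006,"wx": 0,"wy": 0,"wz": 0.1,"gripper": 5},{"x": 0,"y": 0,"z": 0,"wx": 0,"wy": 0,"wz": 0,"gripper": 5}]'

```text
time_s: 17.75
position: [0.6155, 0.2106, 0.2933]
tool_rot: [[-0.413, 0.911, 0.001], [0.911, 0.413, -0.001], [-0.001, 0.0, -1.0]]
ft_force: [1.3, -0.6, 4.7]
grip_width: 0.0528
```

```bash
python3 - <<'E'
from h import *
st()
E
```

```text
t 17.75 p [0.6155 0.2106 0.2933] head 114.4 z [ 8.e-04 -7.e-04 -1.e+00] q [   8.5   36.9   66.6   -0.    76.5 -105.9] F [ 1.3 -0.6  4.7] T [-0.01 -0.16 -0.05] w 0.0528
```

>>> step_arm --increments '[{"x": 0,"y": 0,"z": 0.009,"wx": 0,"wy": 0,"wz": 0.14,"gripper": 5},{"x": 0,"y": 0,"z": 0.009,"wx": 0,"wy": 0,"wz": 0.14,"gripper": 5},{"x": 0,"y": 0,"z": 0.009,"wx": 0,"wy": 0,"wz": 0.14,"gripper": 5},{"x": 0,"y": 0,"z": 0.009,"wx": 0,"wy": 0,"wz": 0.14,"gripper": 5},{"x": 0,"y": 0,"z": 0.009,"wx": 0,"wy": 0,"wz": 0.14,"gripper": 5},{"x": 0,"y": 0,"z": 0.009,"wx": 0,"wy": 0,"wz": 0.14,"gripper": 5},{"x": 0,"y": 0,"z": 0.009,"wx": 0,"wy": 0,"wz": 0.14,"gripper": 5},{"x": 0,"y": 0,"z": 0.009,"wx": 0,"wy": 0,"wz": 0.14,"gripper": 5},{"x": 0,"y": 0,"z": 0.009,"wx": 0,"wy": 0,"wz": 0.14,"gripper": 5},{"x": 0,"y": 0,"z": 0.009,"wx": 0,"wy": 0,"wz": 0.14,"gripper": 5},{"x": 0,"y": 0,"z": 0.009,"wx": 0,"wy": 0,"wz": 0.14,"gripper": 5},{"x": 0,"y": 0,"z": 0.009,"wx": 0,"wy": 0,"wz": 0.14,"gripper": 5},{"x": 0,"y": 0,"z": 0.009,"wx": 0,"wy": 0,"wz": 0.14,"gripper": 5},{"x": 0,"y": 0,"z": 0.009,"wx": 0,"wy": 0,"wz": 0.14,"gripper": 5},{"x": 0,"y": 0,"z": 0.009,"wx": 0,"wy": 0,"wz": 0.14,"gripper": 5},{"x": 0,"y": 0,"z": 0.009,"wx": 0,"wy": 0,"wz": 0.14,"gripper": 5},{"x": 0,"y": 0,"z": 0.009,"wx": 0,"wy": 0,"wz": 0.14,"gripper": 5},{"x": 0,"y": 0,"z": 0.009,"wx": 0,"wy": 0,"wz": 0.14,"gripper": 5},{"x": 0,"y": 0,"z": 0,"wx": 0,"wy": 0,"wz": 0,"gripper": 5}]'

```text
time_s: 19.65
position: [0.6155, 0.2107, 0.2917]
tool_rot: [[0.867, -0.498, 0.001], [-0.498, -0.867, -0.0], [0.001, -0.0, -1.0]]
ft_force: [1.6, 0.0, 4.6]
grip_width: 0.0528
```

```bash
cat > bar.py <<'E'
from h import *
p,R=st(); d=grab('wrist'); I=d['color'].astype(int)
r=I[...,2]; pc=proj(d,[p+R[:,2]*(p[2]-.1455)])[0]; print('cap centre pix',pc.round(0))
Y,X=np.mgrid[:480,:640]; near=np.hypot(X-pc[0],Y-pc[1])<62
h=cv2.cvtColor(d['color'],cv2.COLOR_BGR2HSV)
cap=near&(h[...,0]>95)&(h[...,0]<130)&(h[...,1]>100); base=np.median(r[cap]); print('base red',base,cap.sum())
m=(near&(r>base+25)&(h[...,1]<100)).astype(np.uint8)
m=cv2.morphologyEx(m,cv2.MORPH_OPEN,np.ones((2,2)))
n,l,s,c=cv2.connectedComponentsWithStats(m)
for i in range(1,n):
    if s[i,4]>25:
        ys,xs=np.nonzero(l==i); q=ray(d,np.c_[xs,ys],.147)[:,:2]; mu=q.mean(0); v=np.linalg.svd(q-mu,full_matrices=False)[2][0]
        print(s[i],c[i].round(0),'rel TCP mm',((mu-p[:2])*1e3).round(1),'len',np.ptp((q-mu)@v).round(4),'wid',np.ptp((q-mu)@[-v[1],v[0]]).round(4),'ang',np.degrees(np.arctan2(v[1],v[0])).round(1))
E
python3 bar.py
```

```text
t 19.65 p [0.6155 0.2107 0.2917] head -29.87 z [ 1.2e-03 -5.0e-04 -1.0e+00] q [ 8.5 37.  66.7 -0.  76.2 38.4] F [1.6 0.  4.6] T [-0.08 -0.25 -0.12] w 0.0528
cap centre pix [320. 350.]
base red 19.0 10721
[321 316  11  28 174] [326. 329.] rel TCP mm [7.2 7.7] len 0.0123 wid 0.0024 ang -130.1
[ 264  373  115   40 1154] [322. 399.] rel TCP mm [-10.7 -20.3] len 0.046 wid 0.02 ang -29.2
```

The bar turned with the jaws: it now reads 49.9°, and I expected 50°, so there was no slip. About 47° remain to the expected stop.

>>> step_arm --increments '[{"x": 0,"y": 0,"z": 0.008,"wx": 0,"wy": 0,"wz": 0.12,"gripper": 5},{"x": 0,"y": 0,"z": 0.008,"wx": 0,"wy": 0,"wz": 0.12,"gripper": 5},{"x": 0,"y": 0,"z": 0.008,"wx": 0,"wy": 0,"wz": 0.12,"gripper": 5},{"x": 0,"y": 0,"z": 0.008,"wx": 0,"wy": 0,"wz": 0.12,"gripper": 5},{"x": 0,"y": 0,"z": 0.008,"wx": 0,"wy": 0,"wz": 0.12,"gripper": 5},{"x": 0,"y": 0,"z": 0.004,"wx": 0,"wy": 0,"wz": 0.06,"gripper": 5},{"x": 0,"y": 0,"z": 0.003,"wx": 0,"wy": 0,"wz": 0.05,"gripper": 5},{"x": 0,"y": 0,"z": 0,"wx": 0,"wy": 0,"wz": 0,"gripper": 5}]'

```text
time_s: 20.5
position: [0.6155, 0.2106, 0.2913]
tool_rot: [[0.336, -0.942, 0.001], [-0.942, -0.336, -0.001], [0.001, -0.001, -1.0]]
ft_force: [1.4, -0.3, 5.4]
grip_width: 0.0527
```

```bash
python3 bar.py
```

```text
t 20.5 p [0.6155 0.2106 0.2913] head -70.39 z [ 9.e-04 -8.e-04 -1.e+00] q [ 8.5 37.  66.7 -0.1 76.2 78.9] F [ 1.4 -0.3  5.4] T [-0.06 -0.2  -0.07] w 0.0527
cap centre pix [322. 350.]
base red 16.0 10851
[321 316  11  28 181] [326. 329.] rel TCP mm [10.3  1.8] len 0.0123 wid 0.0025 ang -171.0
[297 367  86  46 792] [341. 400.] rel TCP mm [-19.2 -15.4] len 0.0396 wid 0.012 ang 136.9
```

>>> step_arm --increments '[{"x": 0,"y": 0,"z": 0.002,"wx": 0,"wy": 0,"wz": 0.04,"gripper": 5},{"x": 0,"y": 0,"z": 0.002,"wx": 0,"wy": 0,"wz": 0.04,"gripper": 5},{"x": 0,"y": 0,"z": 0.002,"wx": 0,"wy": 0,"wz": 0.03,"gripper": 5},{"x": 0,"y": 0,"z": 0,"wx": 0,"wy": 0,"wz": 0,"gripper": 5}]'

```text
time_s: 20.95
position: [0.6155, 0.2106, 0.2912]
tool_rot: [[0.23, -0.973, 0.001], [-0.973, -0.23, -0.001], [0.001, -0.001, -1.0]]
ft_force: [1.5, -0.9, 5.0]
grip_width: 0.0524
```

```bash
python3 bar.py | grep -v centre
```

```text
t 20.95 p [0.6155 0.2106 0.2912] head -76.72 z [ 9.e-04 -8.e-04 -1.e+00] q [ 8.5 37.  66.7 -0.1 76.2 85.2] F [ 1.5 -0.9  5. ] T [-0.1  -0.32  0.01] w 0.0524
base red 16.0 10903
[321 315  11  29 177] [326. 329.] rel TCP mm [10.5  0.8] len 0.0126 wid 0.0024 ang -176.5
[293 367  90  46 696] [342. 400.] rel TCP mm [-20.8 -13.6] len 0.0406 wid 0.0122 ang 130.0
```

>>> step_arm --increments '[{"x": 0,"y": 0,"z": 0.001,"wx": 0,"wy": 0,"wz": 0.02,"gripper": 5},{"x": 0,"y": 0,"z": 0.001,"wx": 0,"wy": 0,"wz": 0.02,"gripper": 5},{"x": 0,"y": 0,"z": 0,"wx": 0,"wy": 0,"wz": 0,"gripper": 5}]'

```text
time_s: 21.3
position: [0.6156, 0.2105, 0.2912]
tool_rot: [[0.191, -0.982, 0.001], [-0.982, -0.191, -0.001], [0.001, -0.001, -1.0]]
ft_force: [2.9, -1.0, 5.2]
grip_width: 0.0525
```

```bash
python3 bar.py | grep -v centre
```

```text
t 21.3 p [0.6156 0.2105 0.2912] head -78.99 z [ 0.0012 -0.0012 -1.    ] q [ 8.5 37.  66.7 -0.1 76.2 87.5] F [ 2.9 -1.   5.2] T [-0.26 -0.41  0.28] w 0.0525
base red 16.0 10908
[321 315  11  29 182] [326. 329.] rel TCP mm [10.6  0.3] len 0.0125 wid 0.0025 ang -178.8
[294 372  87  41 656] [342. 400.] rel TCP mm [-21.5 -12.8] len 0.0385 wid 0.0112 ang 126.4
```

>>> step_arm --increments '[{"x": 0,"y": 0,"z": 0.001,"wx": 0,"wy": 0,"wz": 0.015,"gripper": 5},{"x": 0,"y": 0,"z": 0,"wx": 0,"wy": 0,"wz": 0.015,"gripper": 5},{"x": 0,"y": 0,"z": 0,"wx": 0,"wy": 0,"wz": 0,"gripper": 5}]'

```text
time_s: 21.65
position: [0.6157, 0.2103, 0.2912]
tool_rot: [[0.162, -0.987, 0.002], [-0.987, -0.162, -0.002], [0.002, -0.001, -1.0]]
ft_force: [3.1, -2.1, 5.4]
grip_width: 0.0526
```

```bash
python3 bar.py | grep -v centre
```

```text
t 21.65 p [0.6157 0.2103 0.2912] head -80.69 z [ 0.0016 -0.0017 -1.    ] q [ 8.5 37.  66.7 -0.1 76.2 89.2] F [ 3.1 -2.1  5.4] T [-0.4  -0.55  0.66] w 0.0526
base red 15.0 10922
[321 315  10  29 178] [325. 329.] rel TCP mm [10.6  0.1] len 0.0125 wid 0.0024 ang -179.3
[296 371  86  42 622] [343. 400.] rel TCP mm [-21.7 -12.5] len 0.0386 wid 0.0108 ang 125.5
```

>>> step_arm --increments '[{"x": 0,"y": 0,"z": 0,"wx": 0,"wy": 0,"wz": 0.015,"gripper": 5},{"x": 0,"y": 0,"z": 0,"wx": 0,"wy": 0,"wz": 0.015,"gripper": 5},{"x": 0,"y": 0,"z": 0,"wx": 0,"wy": 0,"wz": 0,"gripper": 5}]'

```text
time_s: 22.0
position: [0.6157, 0.2105, 0.2912]
tool_rot: [[0.131, -0.991, 0.002], [-0.991, -0.131, -0.001], [0.002, -0.002, -1.0]]
ft_force: [4.1, -2.6, 4.9]
grip_width: 0.0527
```

```bash
python3 bar.py | grep -v centre
```

```text
t 22.0 p [0.6157 0.2105 0.2912] head -82.49 z [ 0.0021 -0.0015 -1.    ] q [ 8.5 37.1 66.7 -0.1 76.1 91. ] F [ 4.1 -2.6  4.9] T [-0.41 -0.81  1.2 ] w 0.0527
base red 16.0 10920
[320 315  11  29 180] [325. 329.] rel TCP mm [10.6 -0.1] len 0.0125 wid 0.0024 ang 179.1
[296 371  86  42 584] [344. 400.] rel TCP mm [-21.8 -12.2] len 0.0386 wid 0.0107 ang 124.2
```

Torque has reached 1.2 N·m, and the bar has stalled at about 0° world while the jaws wind up, so the cap has bottomed out. Now I'll back it off a quarter turn, plus about 4° for the bottle's play in its well and the wind-up.

>>> step_arm --increments '[{"x": 0,"y": 0,"z": 0,"wx": 0,"wy": 0,"wz": -0.06,"gripper": 5},{"x": 0,"y": 0,"z": -0.008,"wx": 0,"wy": 0,"wz": -0.13,"gripper": 5},{"x": 0,"y": 0,"z": -0.008,"wx": 0,"wy": 0,"wz": -0.13,"gripper": 5},{"x": 0,"y": 0,"z": -0.008,"wx": 0,"wy": 0,"wz": -0.13,"gripper": 5},{"x": 0,"y": 0,"z": -0.008,"wx": 0,"wy": 0,"wz": -0.13,"gripper": 5},{"x": 0,"y": 0,"z": -0.008,"wx": 0,"wy": 0,"wz": -0.13,"gripper": 5},{"x": 0,"y": 0,"z": -0.008,"wx": 0,"wy": 0,"wz": -0.13,"gripper": 5},{"x": 0,"y": 0,"z": -0.008,"wx": 0,"wy": 0,"wz": -0.13,"gripper": 5},{"x": 0,"y": 0,"z": -0.008,"wx": 0,"wy": 0,"wz": -0.13,"gripper": 5},{"x": 0,"y": 0,"z": -0.008,"wx": 0,"wy": 0,"wz": -0.13,"gripper": 5},{"x": 0,"y": 0,"z": -0.008,"wx": 0,"wy": 0,"wz": -0.13,"gripper": 5},{"x": 0,"y": 0,"z": -0.008,"wx": 0,"wy": 0,"wz": -0.13,"gripper": 5},{"x": 0,"y": 0,"z": -0.008,"wx": 0,"wy": 0,"wz": -0.13,"gripper": 5},{"x": 0,"y": 0,"z": -0.005,"wx": 0,"wy": 0,"wz": -0.06,"gripper": 5},{"x": 0,"y": 0,"z": 0,"wx": 0,"wy": 0,"wz": 0,"gripper": 5}]'

```text
time_s: 23.55
position: [0.6154, 0.2107, 0.2921]
tool_rot: [[0.971, 0.238, 0.0], [0.238, -0.971, -0.0], [0.0, 0.0, -1.0]]
ft_force: [2.5, 0.5, 5.9]
grip_width: 0.0524
```

```bash
python3 bar.py; python3 - <<'E'
from h import *
a=grab('wrist')['color'][130:480,120:520]; b=grab('scene')['color'][150:350,150:450]
cv2.imwrite('pics/end.png',np.hstack([cv2.convertScaleAbs(a,alpha=1.6),cv2.resize(b,(400,350))]))
E
```

```text
t 23.55 p [0.6154 0.2107 0.2921] head 13.77 z [ 4.e-04 -1.e-04 -1.e+00] q [ 8.5 37.  66.7 -0.  76.3 -5.3] F [2.5 0.5 5.9] T [ 0.   -0.37  0.13] w 0.0524
cap centre pix [318. 349.]
base red 22.0 10838
[321 316  11  28 179] [326. 329.] rel TCP mm [ 0.5 10.1] len 0.0123 wid 0.0024 ang -85.8
[ 261  369  112   43 1031] [315. 399.] rel TCP mm [  4.3 -23.1] len 0.0454 wid 0.0186 ang 6.7
```

View pics/end.png

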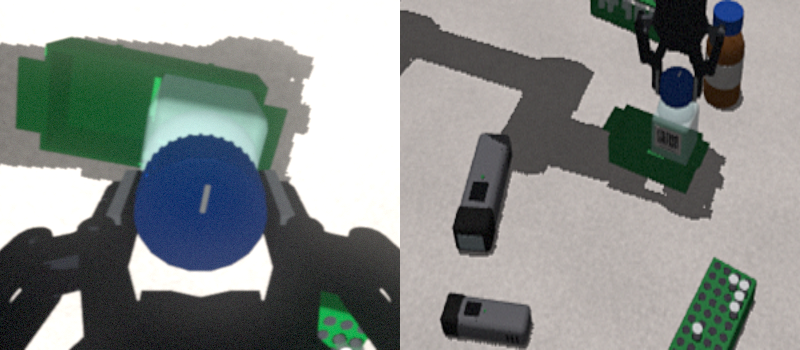

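The last picture shows the cap gripped with its bar at wrist-crop (206,198), which is 94.2° world. The bottle is seated in the carrier, the scanner lies flat, and the other things in view (amber bottle, microtube rack, larger scanner) are where they were. I'll hand it in.

```bash
python3 -c "
from rig import env
env.close_job()"
```

```text
the job is handed in; nothing more can be done
```

The job is done and handed in at about 24 s of the 67 s allowed, with the gripper still holding the cap; no verdict was reported.

- **Scan:** I held the smallest scanner level and square to the label for about 1.6 s. The window was about 100 mm away, though the wrist view put it up to 3 mm nearer. The tail looked a few pixels higher than predicted in the scene view. I put that down to its rounded, tapered body, because the other view showed no tilt. I then laid it back flat where it came from.
- **Cap:** I turned it about 222° clockwise to a firm stop, where the torque rose to 1.2 N·m and the white bar stalled at about 0° world. I then backed it off until the bar read 94° world. That is about 90° on the thread if the bottle turned back through its 4° or so of play in the well. I assumed that play and did not measure it directly, so the setting is good to about 4°.
- **Last checks:** Grip width was 52.4 mm and contact force about 6 N. The bottle is seated in the carrier, and everything visible in the last picture is undisturbed; the tape roll and parts of the tube racks were out of view.
- **Hiccups:** My first move call was refused for missing keys. Later, joint 6 reached its limit while turning in free air, which tilted the tool slightly. I corrected that before going near the bottle, and nothing was touched.

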